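# Stand the blown-over peg basket up and push it home

### The job

The wind has blown the white peg basket onto its side on the balcony shelf. With the fingertips only, push its upper rim over so that it tips up onto its base, then push it along the shelf until one whole side sits flush against the low back rail. Do not grip or lift the basket, and leave the spilled pegs, the brush, the pole fork and the big lid lying where they are.

Things in the scene. Friction and masses are not known exactly. Their poses are not given: they have to be found in the camera images.
- basket: the white slotted plastic peg basket, empty, open-topped: 150 x 150 mm outside, 85 mm high, walls and base 4 mm, 0.24 to 0.42 kg. Origin: centre of the outside of its base; z points out of the mouth, x and y square to its sides. At the start it lies on its -x side, x up, the mouth facing roughly back to the robot, the origin 75 mm above the shelf. Upright it slides at 1 to 4 N
- rim (a point): the middle of the basket's upper rim edge at the start, basket x +75, y 0, z +85 mm, 150 mm above the shelf. Pushed here away from the robot, rising with the rim, the basket turns about the lower edge of its base (75 mm below its origin); past about 25 degrees it falls by itself onto its base, beyond that edge
- corner_a (a point): a bottom outer corner of the basket: basket x -75, y +75, z 0 mm (on the shelf at the start)
- corner_b (a point): a bottom outer corner of the basket: basket x -75, y -75, z 0 mm (on the shelf at the start)
- corner_c (a point): a bottom outer corner of the basket: basket x +75, y +75, z 0 mm (150 mm up at the start)
- corner_d (a point): a bottom outer corner of the basket: basket x +75, y -75, z 0 mm (150 mm up at the start)
- rail: the fixed low back rail of the shelf, a beige board 900 mm long along its y, 16 mm thick, 53 mm high, running roughly across beyond the basket. Origin: foot of the middle of its front face, the face towards the robot; x points level away from the robot. With the basket upright and flush, the basket's origin is at x = -75 mm in the rail's frame
- peg0: a purple plastic clothes peg, 75 x 22 x 10 mm, lying on its side; origin under its middle, x along it towards the jaws, z up. Stays where it is
- peg1: a purple plastic clothes peg, 75 x 22 x 10 mm, lying on its side; origin under its middle, x along it towards the jaws, z up. Stays where it is
- peg2: a purple plastic clothes peg, 75 x 22 x 10 mm, lying on its side; origin under its middle, x along it towards the jaws, z up. Stays where it is
- peg3: a purple plastic clothes peg, 75 x 22 x 10 mm, lying on its side; origin under its middle, x along it towards the jaws, z up. Stays where it is
- brush: the black stain brush, 145 x 52 mm, 78 mm high with its arched handle, bristles down; origin under its middle, x along it. Stays where it is
- fork: the stainless steel head of a drying-pole fork, 210 mm long, 83 mm wide over its two prongs, 22 mm high, lying flat; origin on the shelf at the root of the prongs, x towards the prongs. Stays where it is
- lid: the white lid of the big laundry basket, 290 x 210 mm, 21 mm high, lying flat; origin under its middle, x along the long side. Stays where it is
Things that resemble listed ones, but are neither listed nor needed, are in the scene too. Leave any green or yellow look-alike of the basket alone.

How it is judged:
By the outcome, as a careful person would: the job done as asked, in the order asked, and still so for the second after the job is handed in, with the robot touching nothing.
It also fails if it takes over 70 s, if anything falls off the work surface, if the arm or the gripper's body presses on something with over 40 N, if the wrist force passes 120 N, or if a joint passes its speed limit or range.

### The arm

A 6-joint arm with a two-finger parallel gripper is mounted at the origin on the work surface. World frame = base frame: x ahead of the robot, y to its left, z up, the work surface at z = 0. Lengths are in m, angles in rad, forces in N, time in s.
With the tool pointing down it reaches from about 0.35 to 0.85 m from the base axis. Payload 8.1 kg.
Tool frame: the origin (TCP) lies midway between the tips of the shut fingers; the grasp point (between the pads) lies ctrl.hold_point_z behind it (ctrl.hold_point_z is the distance from the TCP to the grasp point, in m); z points along the fingers, y is the line along which they close (so a half turn about z gives the same grasp; the last joint's range is limited). The gripper opens to 93 mm and grips with 3 to 60 N. Pads are 15 mm wide; open, the fingers measure 128 mm over their backs; the gripper's body (75 mm by 188 mm) begins 65 mm behind the grasp point.
Start: joints at [1.029, 0.13, 1.488, -0, 1.523, -0.085], TCP at [0.265, 0.538, 0.219] pointing down, gripper open.
Joint ranges: [-2.96, 2.96], [-0.89, 2.26], [0.02, 2.5], [-1.34, 4.48], [0, 2.73], [-2.66, 2.66]. Speed limits (rad/s): [2.39, 2.39, 2.79, 3.14, 3.14, 3.14].

### API

Orientations are given as a unit quaternion [x, y, z, w].
In Python, from rig import ctrl, cams gives the robot as it stands.
- The arm moves only by the tool jog_arm, never from a script. Its argument "rows" is text: rows parted by semicolons, each of 6 numbers parted by spaces: the shift along the tool's x, y, z in units of 400 mm (1.0 is 400 mm), then the turn, a rotation vector about the tool's x, y, z in units of 360 degrees (1.0 is 360 degrees). In form: tx ty tz rx ry rz; .... A call has 1 to 8 rows; each row is the pose to reach, as a shift and turn from the pose commanded when the call began, along the tool's axes at that moment, turning the shorter way round; what a row does not reach only later rows make up. A row lasts 1/10 s, in which the tool goes at most 50 mm and 8.59 degrees, less where a joint would pass 70% of its speed; a pose out of reach is approached as far as the arm can. A call with a number of a shift or a turn outside -1 to 1 is refused whole. A call with a gripper value outside its range is refused whole. "gripper" is the gripper command: -1 is fully open, 1 is shut, values between are in proportion, set as the call begins (left out, the last holds). The fingers move at their own pace and stop on an object; "force" is the grip in N (left out, the last holds). Time passes only in rows, so rows that repeat a pose let the fingers close. It gives the time, the measured TCP pose, the force, the opening and the grip force at its end, in the units of the state.
- ctrl.read_state(): the state, without advancing time (a new reading comes with each control period).
- cams.grab_frame(name): name is "scene" or "top" or "wrist"; returns a dict with "pixels" (400x640x3 uint8, blue, green, red), "camera_matrix" (3x3 intrinsics, pixels), "T" (4x4, takes a point from camera to world coordinates). Camera axes: x right, y up, looking along -z (the intrinsics and any distortion apply to the point x, -y, -z); pixel columns grow to the right and rows downward; lengths in m; the calibration is good to about 2 mm. A picture is of the moment at which its call begins. There is no depth.
- ctrl.job_done(): hands the job in; it is judged then, once.
The state is a dict: "time": time; "joints": joint angles; "joint_vel": joint speeds; "joint_torque": joint torques, N m; "tcp_pos": TCP position; "tool_rot": TCP orientation; "contact_force": force on the tool from outside, world axes, zero at the start; "wrist_torque": the same for the moment, N m; "gripper_width": opening from 0.0 (shut) to 1.0 (fully open); "grip_force": force on a finger pad.
Only numpy, scipy, OpenCV 4.12 (cv2) and the standard library are available. Lean on these libraries where they do the work, as an engineer would, in place of code of your own. Each camera call takes 0.05 s, during which the arm holds its last target. There are 200 camera calls.

## Working session

There is one attempt and no reset: what is moved stays moved. The work goes in short steps, Python scripts to look and compute and a tool call to move; the robot and the scene stay as the last step left them, time stands still between calls to the robot, and variables do not carry over. Pictures are saved under pics/ and viewed, at most 10 in all, crops included, and the job is handed in when it is done.

Besides the shell and the picture viewer there is one more tool, called after "Emit:" as name(argument=value, ...), one argument or row to a line, values as JSON. jog_arm: Moves the arm, as the interface text tells. Its arguments: {"type":"object","properties":{"rows":{"type":"string"},"gripper":{"type":"number"},"force":{"type":"number"}},"required":["rows"]}

```bash
mkdir -p pics; ls; cat > h.py <<'E'
import numpy as np, cv2
from scipy.spatial.transform import Rotation as R
from rig import ctrl, cams
def grab(n,save=None):
    f=cams.grab_frame(n)
    if save: cv2.imwrite('pics/'+save,f['pixels'])
    return f
def ray(f,u,v):
    K=np.array(f['camera_matrix']);T=np.array(f['T'])
    d=np.linalg.inv(K)@[u,v,1]; d=T[:3,:3]@[d[0],-d[1],-d[2]]
    return T[:3,3],d
def onz(f,u,v,z):
    o,d=ray(f,u,v); return o+d*(z-o[2])/d[2]
def proj(f,p):
    K=np.array(f['camera_matrix']);T=np.array(f['T'])
    c=T[:3,:3].T@(np.array(p)-T[:3,3]); q=K@[c[0],-c[1],-c[2]]; return q[:2]/q[2]
def tri(f,a,g,b):
    o,d=ray(f,*a);p,e=ray(g,*b)
    s=np.linalg.lstsq(np.c_[d,-e],p-o,rcond=None)[0]
    A=o+d*s[0];B=p+e*s[1]; return (A+B)/2,np.linalg.norm(A-B)
def rel(p,q=None):
    s=ctrl.read_state(); r=R.from_quat(s['tool_rot'])
    return r.inv().apply(np.array(p)-s['tcp_pos'])/0.4
E
python3 - <<'E'
from h import *
for n in('scene','top'):
    f=grab(n,n+'0.png'); print(n,f['T'],f['camera_matrix'],f.keys())
s=ctrl.read_state();print(s,ctrl.hold_point_z)
E
```

```text
pics
scene [[ 0.67864096 -0.58922179  0.43847934  1.01716882]
 [ 0.73427126  0.5581794  -0.3863696  -0.45392206]
 [-0.01709275  0.58416901  0.81145203  1.0567753 ]
 [ 0.          0.          0.          1.        ]] [[391.38745475   0.         319.46424003]
 [  0.         391.38745475 200.12911145]
 [  0.           0.           1.        ]] dict_keys(['pixels', 'camera_matrix', 'T'])
top [[ 0.02600863  0.98468528 -0.17239042  0.31786819]
 [-0.99964309  0.02456562 -0.01049909 -0.03482087]
 [-0.00610342  0.17260195  0.98497275  1.19566623]
 [ 0.          0.          0.          1.        ]] [[391.53818154   0.         319.44496582]
 [  0.         391.53818154 197.88893328]
 [  0.           0.           1.        ]] dict_keys(['pixels', 'camera_matrix', 'T'])
{'time': 0.1, 'joints': array([ 1.02859401e+00,  1.31108741e-01,  1.48915963e+00, -7.97646394e-06,
        1.52300832e+00, -8.53913304e-02]), 'joint_vel': array([-0.00078965, -0.00065368, -0.00279083,  0.00102824, -0.00048543,
        0.00055804]), 'joint_torque': array([ 1.20951725e-03, -5.61344719e+01, -4.93092155e+01,  7.69305881e-02,
        2.92503519e-02, -1.47733990e-04]), 'tcp_pos': array([0.26436421, 0.5380462 , 0.21768446]), 'tool_rot': array([ 2.26424446e-01,  9.74028368e-01, -8.02129908e-04, -2.56118400e-04]), 'contact_force': array([-0.08873778,  0.21961837, -0.48079708]), 'wrist_torque': array([ 0.02764405, -0.03707376,  0.00965916]), 'grip_force': 0.0, 'gripper_width': 0.9989004598888008} 0.0188
```

View pics/scene0.png

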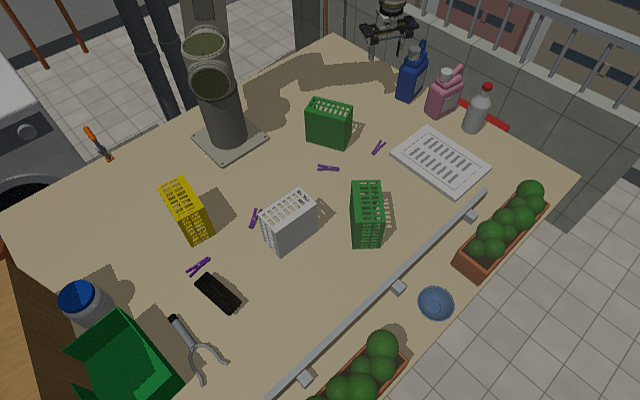

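View pics/top0.png

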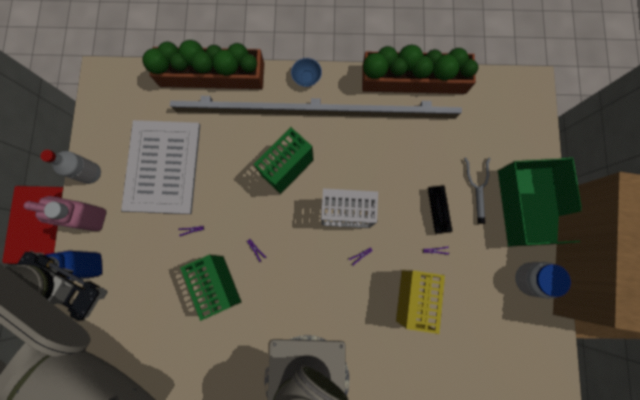

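The scene view shows the white basket at about (288,222). In the top view it is at (350,208), with the rail along row ~107, the green look-alike at (285,160), a purple peg at (360,257), the brush at (440,210) and the lid at (160,167).

```bash
python3 - <<'E'
from h import *
a=cv2.imread('pics/top0.png');b=cv2.imread('pics/scene0.png')
A=cv2.resize(a[165:245,300:400],None,fx=4,fy=4,interpolation=cv2.INTER_CUBIC)
B=cv2.resize(b[175:265,245:335],None,fx=4,fy=4,interpolation=cv2.INTER_CUBIC)
C=cv2.resize(a[92:122,230:430],None,fx=4,fy=4,interpolation=cv2.INTER_CUBIC)
o=np.zeros((500,800,3),np.uint8);o[:320,:400]=A;o[:360,420:780]=B;o[370:490,:800]=C
cv2.imwrite('pics/crop.png',o)
for u in (200,260,360,440): print(u,a[98:122,u].tolist())
E
```

```text
200 [[105, 114, 121], [102, 109, 114], [102, 105, 108], [109, 108, 109], [115, 112, 110], [116, 113, 112], [116, 112, 110], [110, 106, 105], [93, 90, 89], [64, 65, 66], [38, 42, 45], [26, 34, 38], [24, 33, 37], [27, 35, 40], [40, 48, 55], [60, 73, 81], [81, 97, 108], [93, 111, 123], [97, 116, 128], [97, 115, 128], [98, 116, 129], [97, 117, 129], [97, 116, 129], [98, 116, 128]]
260 [[97, 117, 130], [98, 117, 129], [97, 117, 129], [101, 117, 128], [106, 115, 121], [112, 113, 115], [115, 111, 112], [115, 110, 110], [110, 107, 105], [97, 94, 94], [73, 72, 73], [44, 47, 49], [27, 34, 38], [24, 31, 38], [25, 33, 38], [35, 45, 51], [56, 68, 76], [77, 92, 103], [90, 108, 120], [96, 115, 128], [97, 116, 130], [97, 116, 128], [97, 117, 129], [97, 117, 129]]
360 [[97, 116, 129], [98, 117, 129], [97, 116, 129], [97, 117, 129], [97, 117, 128], [99, 116, 127], [104, 116, 124], [109, 113, 116], [114, 112, 111], [114, 110, 109], [112, 109, 108], [105, 102, 101], [84, 83, 82], [54, 55, 57], [31, 37, 42], [25, 33, 38], [25, 33, 38], [32, 40, 46], [44, 54, 61], [62, 76, 85], [81, 98, 108], [93, 112, 124], [96, 115, 128], [97, 116, 129]]
440 [[98, 115, 128], [98, 117, 129], [97, 115, 129], [97, 116, 129], [98, 116, 129], [97, 117, 129], [98, 116, 129], [101, 117, 129], [107, 117, 126], [114, 117, 119], [117, 115, 115], [119, 114, 114], [118, 114, 113], [109, 106, 105], [85, 83, 83], [52, 54, 56], [28, 35, 39], [25, 32, 38], [23, 32, 37], [31, 40, 46], [45, 56, 62], [63, 76, 85], [81, 99, 109], [92, 111, 123]]
```

View pics/crop.png

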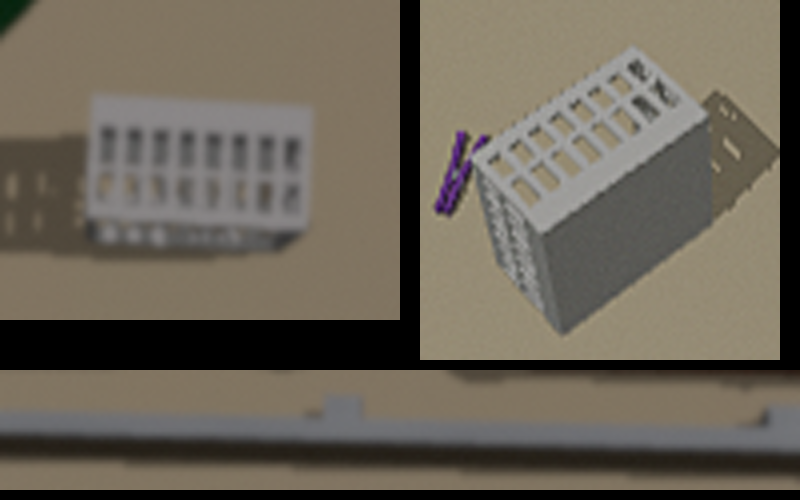

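The crop gives the top-view upper-face corners (base edge (322.5,188.8)–(378,191.5), rim edge (321.5,219.5)–(376.5,222.5)). The matching corners are also visible in the scene view, and the rail's front top edge is at rows 106–112.

```bash
python3 - <<'E'
from h import *
class F(dict):pass
f=grab('top');g=grab('scene')
T={'cBaseL':(322.5,188.8),'dBaseR':(378,191.5),'rimL':(321.5,219.5),'rimR':(376.5,222.5)}
S={'cBaseL':(290,115),'dBaseR':(128,233),'rimL':(212,45),'rimR':(53,157)}
for k in T:
    s=(S[k][0]/4+245,S[k][1]/4+175)
    print(k,*[np.round(q,4) for q in tri(f,T[k],g,s)],'z.15',onz(f,*T[k],.15).round(4),onz(g,*s,.15).round(4))
for s in((145,335),(292,222)): print('bot',onz(g,s[0]/4+245,s[1]/4+175,0).round(4))
im=f['pixels'].astype(float).sum(2)
P=[]
for u in (185,200,215,230,250,260,270,285,300,335,350,360,370,385,400,440,450):
    c=im[98:120,u];d=np.diff(c); i=d.argmin(); i0=max(i-2,0);w=-d[i0:i+3];P.append((u,98+.5+(np.arange(i0,i0+len(w))*w).sum()/w.sum()))
Q=np.array([onz(f,*p,.053) for p in P]); k=np.polyfit(Q[:,1],Q[:,0],1);print('rail x=a*y+b',k,np.std(Q[:,0]-np.polyval(k,Q[:,1])),Q[[0,-1]].round(3))
# rail ends
for u,v in((171,104),(460,111)):print(onz(f,u,v,.053).round(3))
# scene front top edge check
for y in(-.2,0,.2): print('proj scene',proj(g,[np.polyval(k,y),y,.053]).round(1), proj(g,[np.polyval(k,y)+.016,y,.053]).round(1))
h=f['pixels'];hs=cv2.cvtColor(h,cv2.COLOR_BGR2HSV)
m=cv2.inRange(hs,(125,60,30),(165,255,255));n,_,st,ce=cv2.connectedComponentsWithStats(m)
for i in range(1,n):
    if st[i,4]>15:
        x,y,w,hh=st[i,:4]; print('peg',onz(f,*ce[i],.01).round(3),onz(f,x,y,.01).round(3),onz(f,x+w,y+hh,.01).round(3))
m=cv2.inRange(hs,(40,60,20),(85,255,255));n,_,st,ce=cv2.connectedComponentsWithStats(m)
for i in range(1,n):
    if st[i,4]>300: print('green',ce[i].round(),onz(f,*ce[i],.1).round(3),st[i])
E
```

```text
cBaseL [ 0.528  -0.0311  0.1415] 0.0005 z.15 [ 0.5262 -0.0313  0.15  ] [ 0.5326 -0.0348  0.15  ]
dBaseR [ 0.5249 -0.1807  0.1446] 0.0054 z.15 [ 0.5225 -0.1822  0.15  ] [ 0.5292 -0.18    0.15  ]
rimL [ 0.4429 -0.0307  0.1434] 0.0001 z.15 [ 0.4421 -0.0307  0.15  ] [ 0.447  -0.0338  0.15  ]
rimR [ 0.4394 -0.1781  0.142 ] 0.003 z.15 [ 0.4378 -0.1782  0.15  ] [ 0.4453 -0.1792  0.15  ]
bot [ 0.5266 -0.1818  0.    ]
bot [ 0.5296 -0.0341  0.    ]
rail x=a*y+b [0.00136414 0.79467989] 0.00024076462930632675 [[ 0.795  0.401  0.053]
 [ 0.794 -0.417  0.053]]
[0.802 0.445 0.053]
[ 0.8   -0.448  0.053]
proj scene [339.8 321.5] [344.2 326.1]
proj scene [391.3 272.8] [395.7 276.7]
proj scene [435.9 230.5] [440.3 233.9]
peg [0.418 0.361 0.01 ] [0.428 0.4   0.01 ] [0.4   0.324 0.01 ]
peg [0.365 0.168 0.01 ] [0.391 0.193 0.01 ] [0.33  0.136 0.01 ]
peg [ 0.374 -0.369  0.01 ] [ 0.384 -0.34   0.01 ] [ 0.365 -0.411  0.01 ]
peg [ 0.356 -0.153  0.01 ] [ 0.375 -0.118  0.01 ] [ 0.326 -0.184  0.01 ]
green [199.  58.] [0.932 0.355 0.1  ] [ 143   40  113   35 2717]
green [420.  63.] [ 0.932 -0.315  0.1  ] [ 364   45  114   35 2708]
green [285. 160.] [0.618 0.079 0.1  ] [ 253  127   60   66 2088]
green [538. 199.] [ 0.522 -0.641  0.1  ] [ 498  157   84   90 5940]
green [210. 285.] [0.26 0.27 0.1 ] [ 180  254   61   67 2421]
```

```bash
cat >> h.py <<'E'
def go(p,yaw):
    s=ctrl.read_state(); r=R.from_quat(s['tool_rot'])
    c,n=np.cos(yaw),np.sin(yaw) # tool x=(-c,n,0)... tool y=(n,c,0), z down
    t=R.from_matrix(np.array([[-c,n,0],[n,c,0],[0,0,-1]]))
    print('t',((r.inv().apply(np.array(p)-s['tcp_pos']))/0.4).round(4),'rot',((r.inv()*t).as_rotvec()/2/np.pi).round(4))
E
python3 - <<'E'
from h import *
go([.38,-.115,.235],.024); go([.38,-.115,.125],.024)
E
```

```text
t [-0.9795 -1.3381 -0.0411] rot [-0.0002 -0.0001 -0.0689]
t [-0.9796 -1.3378  0.2339] rot [-0.0002 -0.0001 -0.0689]
```

Emit:
jog_arm(
  rows="-0.49 -0.67 -0.04 0 0 -0.069;-0.49 -0.67 -0.04 0 0 -0.069;-0.49 -0.67 -0.04 0 0 -0.069;-0.49 -0.67 -0.04 0 0 -0.069;-0.49 -0.67 -0.04 0 0 -0.069;-0.49 -0.67 -0.04 0 0 -0.069;-0.49 -0.67 -0.04 0 0 -0.069;-0.49 -0.67 -0.04 0 0 -0.069",
  gripper=0.14,
)

```text
time: 1.0
tcp_pos: [0.3231, 0.2085, 0.235]
tool_rot: [0.014, 1.0, -0.0, 0.001]
contact_force: [0.5, 0.6, -0.9]
gripper_width: 0.437
grip_force: 0.0
```

```bash
python3 - <<'E'
from h import *
print(ctrl.read_state()['tcp_pos']);go([.38,-.115,.235],.024); go([.38,-.115,.125],.024)
E
```

```text
[0.32313457 0.2085024  0.23501811]
t [-1.645e-01 -8.045e-01  7.000e-04] rot [-0.0001  0.0002 -0.0006]
t [-0.164  -0.8044  0.2757] rot [-0.0001  0.0002 -0.0006]
```

Emit:
jog_arm(
  rows="-0.164 -0.804 0 0 0 0;-0.164 -0.804 0 0 0 0;-0.164 -0.804 0 0 0 0;-0.164 -0.804 0 0 0 0;-0.164 -0.804 0 0 0 0;-0.164 -0.804 0 0 0 0;-0.164 -0.804 0 0 0 0;-0.164 -0.804 0 0 0 0",
)

```text
time: 1.8
tcp_pos: [0.3807, -0.1141, 0.2342]
tool_rot: [0.014, 1.0, -0.0, -0.0]
contact_force: [-0.9, 0.5, 0.2]
gripper_width: 0.427
grip_force: 0.0
```

Emit:
jog_arm(
  rows="0 0 0.1 0 0 0;0 0 0.2 0 0 0;0 0 0.275 0 0 0;0 0 0.275 0 0 0;0 0 0.275 0 0 0",
)

```text
time: 2.3
tcp_pos: [0.3805, -0.1106, 0.1251]
tool_rot: [0.011, 1.0, 0.0, -0.0]
contact_force: [0.1, 0.3, 1.1]
gripper_width: 0.431
grip_force: 0.0
```

```bash
python3 - <<'E'
from h import *
print(ctrl.read_state()['contact_force'])
for x,z in((.425,.125),(.435,.125),(.46,.135),(.49,.143),(.51,.145),(.525,.145)): go([x,-.115,z],.024)
f=grab('top');g=grab('wrist')
o=np.vstack([cv2.resize(f['pixels'][150:270,250:450],(500,300)),cv2.resize(g['pixels'],(480,300))[:, :] if 0 else cv2.copyMakeBorder(cv2.resize(g['pixels'],(480,300)),0,0,0,20,0)])
cv2.imwrite('pics/a1.png',o)
E
```

```text
[0.14373057 0.25279771 1.06953949]
t [-1.116e-01 -8.500e-03  1.000e-04] rot [ 0.0001 -0.0001  0.0003]
t [-1.366e-01 -8.000e-03  1.000e-04] rot [ 0.0001 -0.0001  0.0003]
t [-0.199  -0.0066 -0.025 ] rot [ 0.0001 -0.0001  0.0003]
t [-0.274  -0.0049 -0.045 ] rot [ 0.0001 -0.0001  0.0003]
t [-0.324  -0.0038 -0.0501] rot [ 0.0001 -0.0001  0.0003]
t [-0.3615 -0.003  -0.0501] rot [ 0.0001 -0.0001  0.0003]
```

View pics/a1.png

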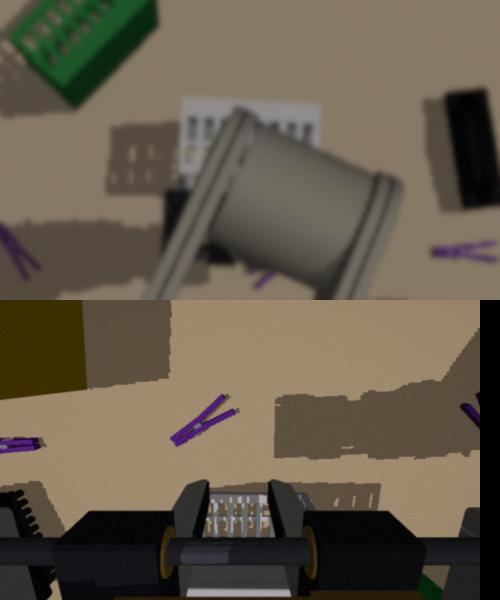

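The gripper stands just in front of the rim, with both fingertips in line with the basket (wrist view fingers at (190,500) and (290,500), slotted side beyond them). The pegs are clear. Now tipping.

Emit:
jog_arm(
  rows="-0.06 0 0 0 0 0;-0.11 0 0 0 0 0;-0.13 0 0 0 0 0;-0.14 0 0 0 0 0;-0.155 0 -0.005 0 0 0;-0.17 0 -0.012 0 0 0",
)

```text
time: 3.0
tcp_pos: [0.4484, -0.1131, 0.1298]
tool_rot: [0.012, 1.0, -0.0, -0.0]
contact_force: [-0.5, -0.4, -0.5]
gripper_width: 0.429
grip_force: 0.1
```

```bash
python3 - <<'E'
from h import *
f=grab('top');g=grab('scene');s=ctrl.read_state();print(s['tcp_pos'],s['contact_force'])
cv2.imwrite('pics/a2.png',cv2.resize(g['pixels'][130:290,200:400],(600,480),interpolation=cv2.INTER_CUBIC))
E
```

```text
[ 0.44914468 -0.11328108  0.13024061] [-0.5586622  -0.06764956  0.95495545]
```

View pics/a2.png

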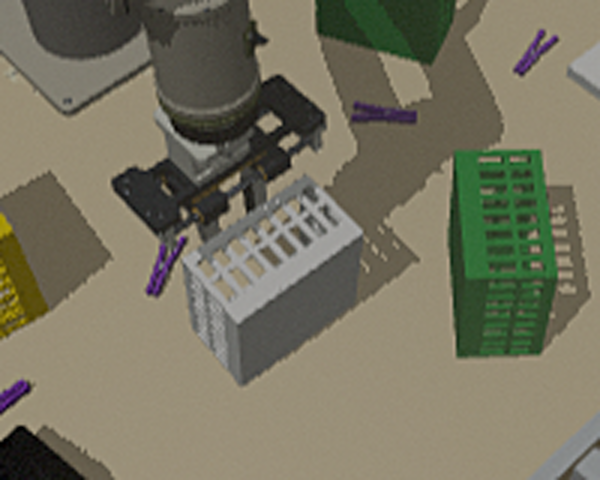

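Fingers are at the rim (crop (230,215)). The lower base corner at crop (242,385) has not moved, so it isn't sliding. Continue pushing.

Emit:
jog_arm(
  rows="-0.02 0 -0.008 0 0 0;-0.04 0 -0.015 0 0 0;-0.055 0 -0.02 0 0 0;-0.07 0 -0.025 0 0 0;-0.085 0 -0.03 0 0 0;-0.1 0 -0.034 0 0 0",
)

```text
time: 3.7
tcp_pos: [0.4889, -0.114, 0.1432]
tool_rot: [0.012, 1.0, -0.0, -0.0]
contact_force: [0.1, -0.5, -0.6]
gripper_width: 0.429
grip_force: 0.0
```

```bash
python3 - <<'E'
from h import *
g=grab('scene');s=ctrl.read_state();print(s['tcp_pos'],s['contact_force'])
cv2.imwrite('pics/a3.png',cv2.resize(g['pixels'][130:290,200:400],(600,480),interpolation=cv2.INTER_CUBIC))
E
```

```text
[ 0.48973998 -0.1140971   0.14355255] [-1.32760405  0.44216571  0.49134209]
```

View pics/a3.png

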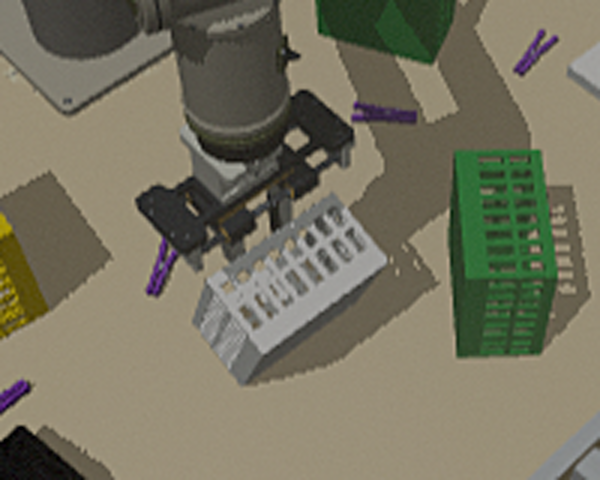

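The basket is tilting about its lower base edge, and the corner is still at crop (242,385). Finish the tip.

Emit:
jog_arm(
  rows="-0.015 0 -0.003 0 0 0;-0.03 0 -0.006 0 0 0;-0.045 0 -0.006 0 0 0;-0.06 0 -0.006 0 0 0;-0.07 0 -0.006 0 0 0;-0.07 0 -0.006 0 0 0;-0.07 0 -0.006 0 0 0",
)

```text
time: 4.45
tcp_pos: [0.5163, -0.1146, 0.1453]
tool_rot: [0.012, 1.0, 0.0, -0.0]
contact_force: [-0.1, -0.1, -0.4]
gripper_width: 0.432
grip_force: 0.0
```

```bash
python3 - <<'E'
from h import *
g=grab('scene');s=ctrl.read_state();print(s['tcp_pos'],s['contact_force'])
cv2.imwrite('pics/a4.png',cv2.resize(g['pixels'][150:310,200:400],(600,480),interpolation=cv2.INTER_CUBIC))
E
```

```text
[ 0.51619655 -0.1146473   0.14527804] [-0.78006859  0.1152175  -0.6315395 ]
```

View pics/a4.png

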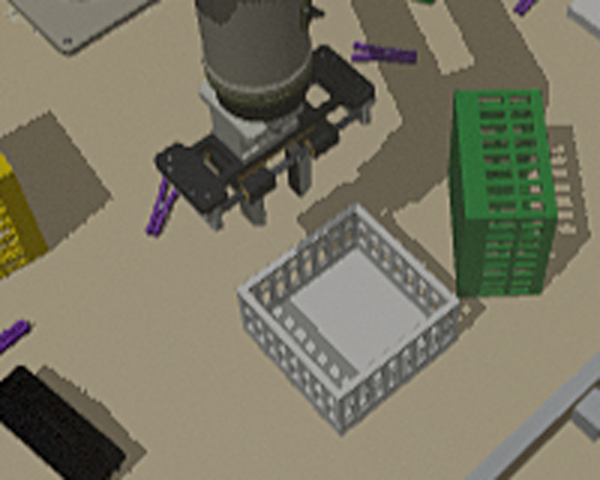

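The basket stands upright. Its rim corners in the crop are (240,293), (358,205), (458,298) and (343,398); the green look-alike is close, at crop (460–545,295).

```bash
python3 - <<'E'
from h import *
g=grab('scene')
for p in((240,293),(358,205),(458,298),(343,398)): print(onz(g,p[0]/3+200,p[1]/3+150,.085).round(4))
print('green foot',[onz(g,p[0]/3+200,p[1]/3+150,0).round(4) for p in((460,293),(542,292))])
print('green top',[onz(g,p[0]/3+200,p[1]/3+150,.15).round(4) for p in((455,91),(542,91),(470,218),(557,217))])
for x,z in((.49,.145),(.48,.145),(.48,.035)): go([x,-.112,z],0.012)
E
```

```text
[ 0.5368 -0.1841  0.085 ]
[ 0.5406 -0.0366  0.085 ]
[ 0.6808 -0.039   0.085 ]
[ 0.6811 -0.1845  0.085 ]
green foot [array([0.6487, 0.0029, 0.    ]), array([0.705 , 0.0644, 0.    ])]
green top [array([0.5397, 0.096 , 0.15  ]), array([0.5986, 0.158 , 0.15  ]), array([6.53e-01, 2.00e-04, 1.50e-01]), array([0.7066, 0.0585, 0.15  ])]
t [0.0656 0.0051 0.0008] rot [ 0.     -0.     -0.0018]
t [0.0906 0.0045 0.0009] rot [ 0.     -0.     -0.0018]
t [0.0905 0.0045 0.2759] rot [ 0.     -0.     -0.0018]
```

Emit:
jog_arm(
  rows="0.09 -0.011 0 0 0 -0.002;0.09 -0.011 0 0 0 -0.002;0.09 -0.011 0.1 0 0 -0.002;0.09 -0.011 0.2 0 0 -0.002;0.09 -0.011 0.276 0 0 -0.002;0.09 -0.011 0.276 0 0 -0.002;0.09 -0.011 0.276 0 0 -0.002",
)

```text
time: 5.25
tcp_pos: [0.4804, -0.1182, 0.0356]
tool_rot: [0.005, 1.0, 0.0, -0.0]
contact_force: [-0.0, 0.0, 0.4]
gripper_width: 0.427
grip_force: 0.0
```

```bash
python3 - <<'E'
from h import *
print(ctrl.read_state()['tcp_pos'])
for x in(.52,.6,.637,.64): go([x,-.118,.035],0.001)
E
```

```text
[ 0.48043024 -0.11822209  0.03558262]
t [-0.0989  0.0016  0.0014] rot [ 0.     -0.0001 -0.0016]
t [-0.2989  0.0038  0.0013] rot [ 0.     -0.0001 -0.0016]
t [-0.3914  0.0048  0.0013] rot [ 0.     -0.0001 -0.0016]
t [-0.3989  0.0049  0.0013] rot [ 0.     -0.0001 -0.0016]
```

Emit:
jog_arm(
  rows="-0.05 0.001 0 0 0 -0.0016;-0.08 0.001 0 0 0 -0.0016;-0.1 0.002 0 0 0 -0.0016;-0.12 0.002 0 0 0 -0.0016;-0.14 0.002 0 0 0 -0.0016;-0.16 0.002 0 0 0 -0.0016;-0.18 0.002 0 0 0 -0.0016;-0.2 0.003 0 0 0 -0.0016",
)

```text
time: 6.05
tcp_pos: [0.5608, -0.1179, 0.035]
tool_rot: [0.0, 1.0, 0.0, -0.0]
contact_force: [-2.5, -0.9, 0.5]
gripper_width: 0.426
grip_force: 1.1
```

Emit:
jog_arm(
  rows="-0.02 0 0 0 0 0;-0.04 0 0 0 0 0;-0.06 0 0 0 0 0;-0.08 0 0 0 0 0;-0.1 0 0 0 0 0;-0.12 0 0 0 0 0;-0.14 0 0 0 0 0;-0.15 0 0 0 0 0",
)

```text
time: 6.85
tcp_pos: [0.6211, -0.1179, 0.035]
tool_rot: [0.0, 1.0, -0.0, 0.0]
contact_force: [-2.4, 0.1, 1.2]
gripper_width: 0.431
grip_force: 1.1
```

```bash
python3 - <<'E'
from h import *
g=grab('scene');s=ctrl.read_state();print(s['tcp_pos'],s['contact_force'])
cv2.imwrite('pics/a5.png',cv2.resize(g['pixels'][150:350,200:450],(750,600),interpolation=cv2.INTER_CUBIC))
for x in(.632,.637,.64): go([x,-.118,.035],0.001)
E
```

```text
[ 0.6214562  -0.11793523  0.03515893] [-0.1451238   0.70252106 -0.31547038]
t [-0.0264 -0.0001  0.0004] rot [-0.      0.0001  0.0001]
t [-0.0389 -0.0001  0.0004] rot [-0.      0.0001  0.0001]
t [-0.0464 -0.0001  0.0004] rot [-0.      0.0001  0.0001]
```

View pics/a5.png

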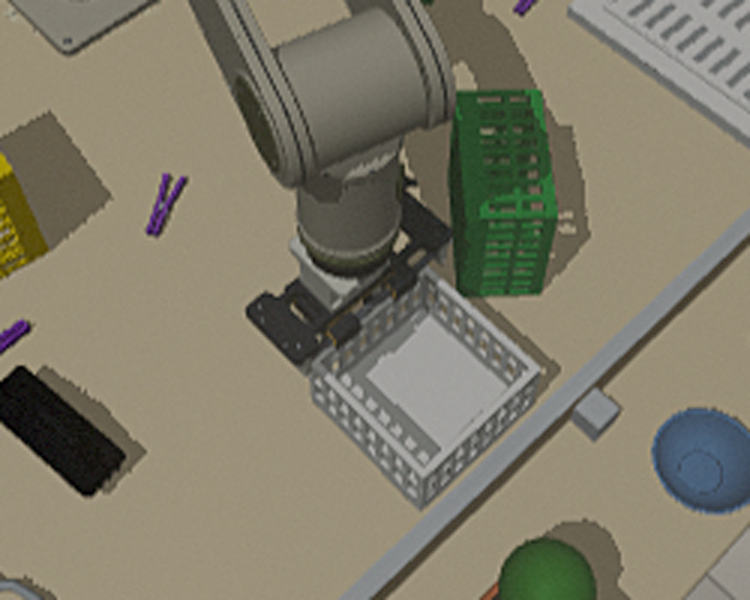

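The basket is upright and nearly at the rail: base corner at crop (423,503), gap of about 15 mm. The green look-alike hasn't moved. Close the gap slowly.

Emit:
jog_arm(
  rows="-0.01 0 0 0 0 0;-0.02 0 0 0 0 0;-0.025 0 0 0 0 0;-0.03 0 0 0 0 0;-0.034 0 0 0 0 0;-0.034 0 0 0 0 0",
)

```text
time: 7.5
tcp_pos: [0.6342, -0.118, 0.0351]
tool_rot: [0.0, 1.0, -0.0, 0.0]
contact_force: [-0.2, -0.1, -0.2]
gripper_width: 0.427
grip_force: 0.0
```

Emit:
jog_arm(
  rows="-0.002 0 0 0 0 0;-0.004 0 0 0 0 0;-0.006 0 0 0 0 0;-0.006 0 0 0 0 0",
)

```text
time: 7.9
tcp_pos: [0.6364, -0.1179, 0.0351]
tool_rot: [0.0, 1.0, 0.0, 0.0]
contact_force: [-1.3, -0.6, 1.1]
gripper_width: 0.424
grip_force: 0.5
```

Emit:
jog_arm(
  rows="-0.003 0 0 0 0 0;-0.006 0 0 0 0 0;-0.006 0 0 0 0 0",
)

```text
time: 8.2
tcp_pos: [0.6387, -0.118, 0.0351]
tool_rot: [0.0, 1.0, -0.0, -0.0]
contact_force: [-2.7, -0.7, 0.3]
gripper_width: 0.432
grip_force: 1.1
```

Emit:
jog_arm(
  rows="-0.003 0 0 0 0 0;-0.006 0 0 0 0 0;-0.006 0 0 0 0 0",
)

```text
time: 8.5
tcp_pos: [0.6386, -0.118, 0.0351]
tool_rot: [0.0, 1.0, 0.0, -0.003]
contact_force: [-18.1, -0.5, 12.1]
gripper_width: 0.431
grip_force: 8.8
```

Firm contact with the rail at 18 N. Back off slowly, then raise.

Emit:
jog_arm(
  rows="0.006 0 0 0 0 0;0.015 0 0 0 0 0;0.05 0 0 0 0 0;0.12 0 0 0 0 0;0.12 0 -0.1 0 0 0;0.12 0 -0.2 0 0 0;0.12 0 -0.3 0 0 0;0.12 0 -0.4 0 0 0",
)

```text
time: 9.3
tcp_pos: [0.5931, -0.1178, 0.1968]
tool_rot: [0.0, 1.0, -0.0, 0.001]
contact_force: [0.5, -0.1, 0.4]
gripper_width: 0.435
grip_force: 0.0
```

Emit:
jog_arm(
  rows="0.1 0 -0.1 0 0 0;0.2 0 -0.1 0 0 0;0.3 0 -0.1 0 0 0;0.4 0 -0.1 0 0 0;0.4 0 -0.1 0 0 0",
)

```text
time: 9.8
tcp_pos: [0.4297, -0.1175, 0.2347]
tool_rot: [0.001, 1.0, -0.0, -0.0]
contact_force: [0.5, -0.6, -0.5]
gripper_width: 0.433
grip_force: 0.0
```

```bash
python3 - <<'E'
from h import *
g=grab('scene');f=grab('top');s=ctrl.read_state();print(s['time'],s['tcp_pos'],s['contact_force'])
o=np.zeros((600,800,3),np.uint8)
o[:300,:400]=cv2.resize(g['pixels'][205:355,270:470],(400,300),interpolation=cv2.INTER_CUBIC)
o[:300,400:]=cv2.resize(g['pixels'][75:375,100:500],(400,300),interpolation=cv2.INTER_AREA)
o[300:]=cv2.resize(f['pixels'][90:165,290:490],(800,300),interpolation=cv2.INTER_CUBIC)
cv2.imwrite('pics/a6.png',o)
a=cv2.imread('pics/top0.png');
hs=lambda im:cv2.cvtColor(im,cv2.COLOR_BGR2HSV)
for im in(cv2.imread('pics/scene0.png'),g['pixels']):
    n,_,st,ce=cv2.connectedComponentsWithStats(cv2.inRange(hs(im),(125,60,30),(165,255,255)))
    print([ce[i].round(1).tolist() for i in range(1,n) if st[i,4]>15])
E
```

```text
9.9 [ 0.43310798 -0.11793452  0.23557824] [-0.20828622  0.13450884  0.19450829]
[[377.3, 147.3], [327.2, 167.5], [252.9, 219.1], [197.6, 266.0]]
[[377.5, 147.2], [327.2, 167.5], [254.1, 217.8], [197.6, 265.9]]
```

View pics/a6.png

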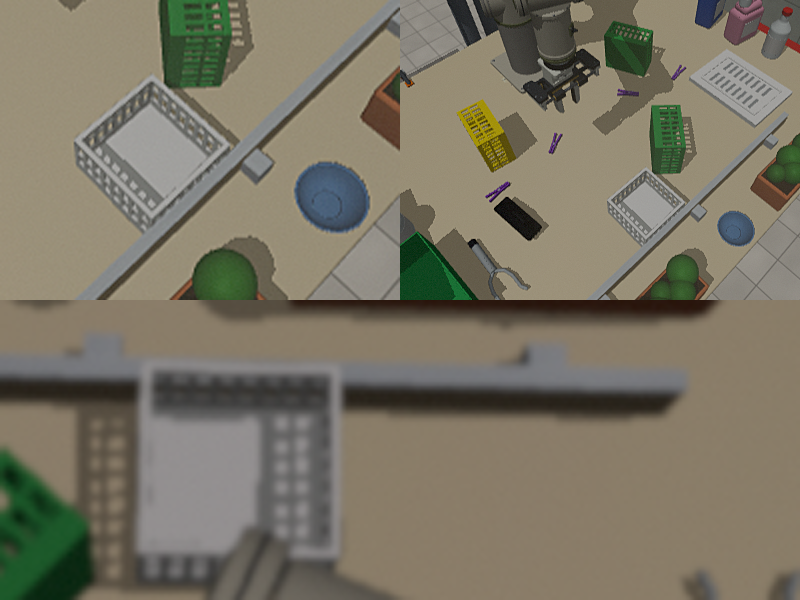

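The basket is upright against the rail: the scene crop shows its lower edge behind the rail, and in the top crop its rim edge runs (140,362)–(340,368). The pegs and look-alikes are in place. I'll check the squareness and gap numerically.

```bash
python3 - <<'E'
from h import *
f=grab('top');g=grab('scene')
im=cv2.GaussianBlur(f['pixels'],(3,3),0).astype(float).sum(2)
def sub(c,sign):
    d=np.diff(c)*sign;i=d[1:-1].argmax()+1;w=np.clip(d[i-1:i+2],0,None);return .5+(np.arange(i-1,i+2)*w).sum()/w.sum()
P=[(u,102+sub(im[102:111,u],1)) for u in range(328,373,2)]
Q=np.array([onz(f,*p,.085) for p in P]);
k=np.polyfit(Q[:,1],Q[:,0],1);print('rear rim',k,np.polyval(k,-.11),np.std(Q[:,0]-np.polyval(k,Q[:,1])))
P=[(368+sub(im[v,368:382],-1),v) for v in range(112,148,2)]
Q=np.array([onz(f,*p,.085) for p in P]);k=np.polyfit(Q[:,0],Q[:,1],1);print('right side dy/dx',k,np.std(Q[:,1]-np.polyval(k,Q[:,0])))
# predicted flush rear rim edge
for y in(-.185,-.035):print(proj(f,[.7947+.0014*y,y,.085]).round(2),proj(g,[.7947,y,.085]).round(2))
G=cv2.cvtColor(g['pixels'],cv2.COLOR_BGR2GRAY)
cv2.imwrite('pics/a7.png',cv2.resize(g['pixels'][235:325,300:400],(800,720))[:600])
E
```

```text
rear rim [0.00961571 0.80010073] 0.799043003905804 0.0006496438594679823
right side dy/dx [ 0.02088635 -0.19724573] 0.004267128177339898
[375.88 106.59] [344.41 313.39]
[325.89 105.42] [384.16 275.86]
```

View pics/a7.png

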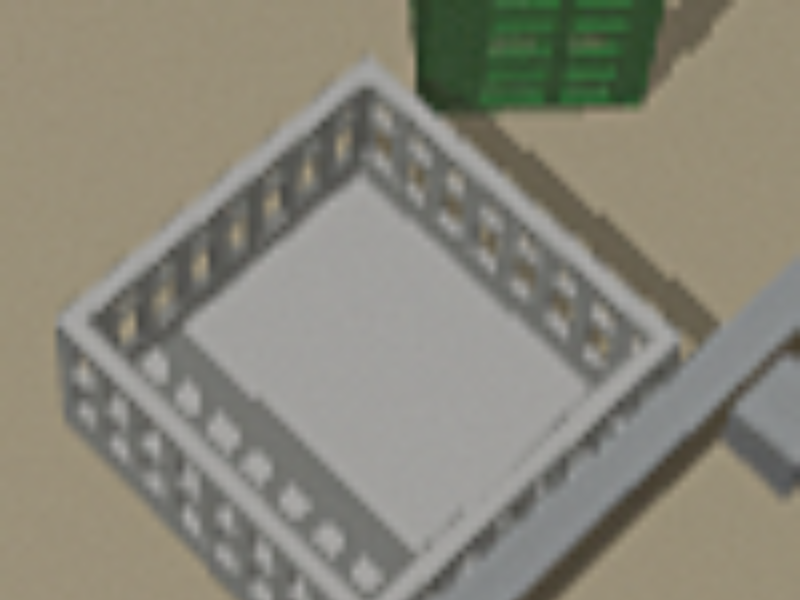

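```bash
python3 -c "
from rig import ctrl
print(ctrl.job_done())"
```

```text
the job is handed in; nothing more can be done
None
```

The basket was tipped onto its base and pushed against the back rail with the fingertips only, then handed in at about 10 s; it looks flush by camera (within about 0.5°, near the measurement noise), and the pegs, brush, fork and lid look undisturbed.

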